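# Put the workshop cabinet away: load it and latch its door

## Task

Tidy up the red tool cabinet: stand the blue spray can upright in either pocket of the rack on the inside of its open door, lay the ratchet in its open drawer and push the drawer fully home. Then swing the door shut until it seats on its catch and stays shut. Leave the other things on the bench where they are.

Things in the scene. Friction and masses are not known exactly. Their poses are not given: they have to be found in the camera images.
- cabinet: Red steel tool cabinet fixed on the bench, 280 mm wide (its y), 260 deep (its x), 310 tall; origin at the centre of its underside; its open front (130 mm from the origin) looks along its -x, roughly to the robot. A drawer is just under the roof; below is the space into which the door's rack swings. Door hinge at the front left (-x, +y) corner, spring roller catch inside the right wall.
- door (a joint): Door opening, rad: 0 shut and seated, starts at 2.25 to 2.6, stop at 2.7. Vertical hinge, light (0.1 N m friction), stays where left; turns anticlockwise from above as it shuts. The catch resists over the last 0.055 rad (about 8 N on the outer face 180 mm from the hinge) until 0.025 is passed, then pulls the door to 0 and holds it. An open drawer stops the door.
- door_hinge (a point): On the hinge axis, at the door's top edge (305 mm over the bench). Turns with the door: -y runs from hinge to free edge, +x square to the door to its inner (rack) side, z up. Panel 278 mm wide, z 20 to 305 mm over the bench, inner face at x -6 mm, outer face at x -24 mm. On the outer face 252 mm from the hinge: upright bar handle 100 mm long, centred 200 mm high, 35 mm off the face.
- door_edge (a point): Upper corner of the door's outer face at its free edge; same axes as door_hinge, moves with the door.
- rack_outer (a point): Centre of the floor (top side) of the pocket farther from the hinge in the two-can rack of white steel on the door's inner face, 55 mm over the bench, 168 mm from the hinge, 53 mm from the door's inner face; axes as door_hinge, moves with the door. Pocket open at the top, inside 74 mm along the door (y) by 74 mm (x); sheet walls 25 mm high, guard rail at 80 mm over the floor.
- rack_inner (a point): The same for the rack's other pocket, 92 mm from the hinge. Either pocket will do. A can standing in the rack passes under the drawer as the door shuts.
- drawer (a joint): How far the drawer is pulled out, in m: 0 fully home, starts at 0.125 to 0.15, stop at 0.16. It slides along the cabinet's x with about 2 N of friction and stays where it is left.
- drawer_in (a point): Point on the drawer's floor (top side, black rubber, 240 mm over the bench), midway between its sides and 60 mm behind the inner side of its front panel; axes as the cabinet's, moves with the drawer. Inside 236 mm wide (y), 216 long; side walls 40 mm, front panel 53 mm high over the floor. Only the pulled-out part is open from above, the rest is under the cabinet's roof.
- drawer_front (a point): Middle of the outer face of the drawer's red front panel, 276 mm over the bench (panel 260 mm wide, 233 to 293 mm over the bench, an aluminium strip along its top, 280 to 292 mm over the bench, stands 2 mm proud); axes as the cabinet's, moves with the drawer. When home the face is 3 mm in front of the cabinet's roof edge.
- can_blue: Blue spray can with a white cap and a white band, standing; 58 mm diameter up to 130 mm, cap 40 mm diameter up to 165 mm; about 0.3 kg; origin at the centre of its underside, z along its axis.
- ratchet: Ratchet handle lying flat on the bench, 180 mm long, 22 mm high: black grip 24 mm wide from x = -90 to +5 mm, steel neck 14 mm wide, round head 38 mm diameter centred at x = +71 mm; about 0.35 kg; origin under the middle of its length, x from grip to head, balance point about there.
- can_red: Red spray can, same size as the blue one, standing. Bystander; origin at the centre of its underside.
- screwdriver: Yellow screwdriver, 170 mm long, lying. Bystander.
- tub: Jar with a green cap, 68 mm diameter, 80 mm tall, standing right of the cabinet. Bystander; origin at the centre of its underside.
- mug: White mug, 76 mm diameter, 90 mm tall. Bystander; origin at the centre of its underside.
- spring: Yellow coil spring standing on end, 69 mm diameter, 100 mm tall. Bystander; origin at the centre of its underside.
- hookspanner: Dark flat hook spanner, about 160 mm long, 8 mm high, lying. Bystander.
There are look-alikes about, which are no part of the job. There is more than one size of the ratchet; the one meant has the size given above.

How it is judged:
On the way, in this order (a step that is already met when the one before it is completed fails the run):
1. the ratchet lies in the drawer, let go, while the drawer is still open (x of ratchet in the frame of drawer_in between -0.055 and 0.15 m and y of ratchet in the frame of drawer_in between -0.115 and 0.115 m and z of ratchet in the frame of drawer_in between -0.006 and 0.03 m and contact force between the fingers and ratchet below 0.3 N and value of joint drawer above 0.05 m), for 0.2 s.
2. the drawer is home with the ratchet in it and the blue can stands in the rack, let go, while the door is still open (x of ratchet in the frame of drawer_in between -0.055 and 0.15 m and y of ratchet in the frame of drawer_in between -0.115 and 0.115 m and z of ratchet in the frame of drawer_in between -0.006 and 0.03 m and ((x of can_blue in the frame of rack_outer between -0.016 and 0.016 m and y of can_blue in the frame of rack_outer between -0.016 and 0.016 m and z of can_blue in the frame of rack_outer between -0.006 and 0.008 m) or (x of can_blue in the frame of rack_inner between -0.016 and 0.016 m and y of can_blue in the frame of rack_inner between -0.016 and 0.016 m and z of can_blue in the frame of rack_inner between -0.006 and 0.008 m)) and angle between can_blue's own z axis and vertical below 0.2 rad and contact force between the fingers and ratchet below 0.3 N and contact force between the fingers and can_blue below 0.3 N and value of joint drawer below 0.005 m and value of joint door above 0.8 rad), for 0.2 s.
At the end, for the whole second after the job is handed in: The door is shut on its catch (within 0.012 rad) and at rest, the drawer is home (within 5 mm) with the ratchet lying in it, and the blue can stands upright (within 0.2 rad) on the floor of either pocket of the door's rack (within 16 mm of its centre), at rest (value of joint door below 0.012 rad and value of joint drawer below 0.005 m and x of ratchet in the frame of drawer_in between -0.055 and 0.15 m and y of ratchet in the frame of drawer_in between -0.115 and 0.115 m and z of ratchet in the frame of drawer_in between -0.006 and 0.03 m and ((x of can_blue in the frame of rack_outer between -0.016 and 0.016 m and y of can_blue in the frame of rack_outer between -0.016 and 0.016 m and z of can_blue in the frame of rack_outer between -0.006 and 0.008 m) or (x of can_blue in the frame of rack_inner between -0.016 and 0.016 m and y of can_blue in the frame of rack_inner between -0.016 and 0.016 m and z of can_blue in the frame of rack_inner between -0.006 and 0.008 m)) and angle between can_blue's own z axis and vertical below 0.2 rad and linear speed of each of ratchet, can_blue below 0.05 m/s and velocity of joint door between -0.02 and 0.02 rad/s); the robot touches nothing.
It fails at once if a bystander (red can, screwdriver, jar, mug, spring or hook spanner) is moved by more than 30 mm (distance of any of can_red, screwdriver, tub, mug, spring, hookspanner from where it was at the start of the episode above 0.03 m).
It also fails if it takes over 72 s, if anything falls off the work surface, if the arm or the gripper's body presses on something with over 40 N, if the wrist force passes 120 N, or if a joint passes its speed limit or range.

## Robot

A 6-joint arm with a two-finger parallel gripper is mounted at the origin on the work surface. World frame = base frame: x ahead of the robot, y to its left, z up, the work surface at z = 0. Lengths are in m, angles in rad, forces in N, time in s.
With the tool pointing down it reaches from about 0.35 to 0.975 m from the base axis. Payload 4.9 kg.
Tool frame: the origin (TCP) lies midway between the tips of the shut fingers; the grasp point (between the pads) lies 19 mm behind it (ctrl.hold_point_z is the distance from the TCP to the grasp point, in m); z points along the fingers, y is the line along which they close (so a half turn about z gives the same grasp; the last joint's range is limited). The gripper opens to 85 mm and grips with 20 to 120 N. Pads are 22 mm wide; open, the fingers measure 114 mm over their backs; the gripper's body (76 mm by 85 mm) begins 54 mm behind the grasp point. The pads swing forward as they close: fully open they stand 13 mm farther back than shut.
Start: joints at [0.985, 0.053, 1.613, -0, 1.476, -0.119], TCP at [0.281, 0.558, 0.231] pointing down, gripper open.
Joint ranges: [-3.01, 3.01], [-1.01, 2.22], [0.06, 2.58], [-1.02, 4.17], [0.09, 2.62], [-3.14, 3.14]. Speed limits (rad/s): [2.57, 2.57, 3.14, 3.14, 3.14, 3.14].

## Interface

Orientations are given as a rotation vector (axis times angle).
In Python, from station import status, viewer, finish_job, ctrl gives the robot as it stands.
- The arm moves only by the shell command python3 -m jog 'ROWS' [FORCE]. ROWS is JSON, a list of rows, each a list of 7 numbers: the turn, a rotation vector about the tool's x, y, z each as a share of 5 degrees, from -1 to 1, then the shift along the tool's x, y, z each as a share of 30 mm, from -1 to 1, then the opening, from -1 (shut) to 1 (fully open). A call has 1 to 5 rows; each row shifts and turns the commanded pose from where the row before left it, along the tool's axes as they then stand; what a row does not reach is not made up. A row lasts 1/8 s, in which the tool goes at most 62.5 mm and 10.7 degrees, less where a joint would pass 70% of its speed; a pose out of reach is approached as far as the arm can. A call with a number of a shift or a turn outside -1 to 1 is refused whole. A call with a gripper value outside its range is refused whole. The fingers move at their own pace and stop on an object; FORCE is the grip in N (left out, the last holds). Time passes only in rows, so rows that do not move let the fingers close. It gives the time, the measured TCP pose, the force, the opening and the grip force at its end, in the units of the state.
- status.get_obs(): the state, without advancing time (a new reading comes with each control period).
- viewer.get_image(name): name is "side" or "top"; returns a dict with "img" (384x512x3 uint8, red, green, blue), "fovy" (degrees; the focal length in pixels is half the picture's height over the tangent of half this angle, whatever the lens; pixels are square), "cx", "cy" (the principal point, pixels), "distortion" ([k1, k2, p1, p2, k3] as OpenCV has them; the pictures are not rectified), "rvec" (rotation vector, rad) and "tvec" (3), from world to camera coordinates, as OpenCV has them. Camera axes: x right, y down, z forward; pixel columns grow to the right and rows downward; lengths in m; the calibration is good to about 2 mm. A picture is of the moment at which its call begins. There is no depth.
- finish_job(): hands the job in; it is judged then, once.
The state is a dict: "t": time; "q": joint angles; "dq": joint speeds; "effort": joint torques, N m; "tool_pos": TCP position; "tool_rot": TCP orientation; "contact_force": force on the tool from outside, world axes, zero at the start; "wrist_torque": the same for the moment, N m; "opening": finger opening in m; "grip_force": force on a finger pad.
Only numpy, scipy, OpenCV 4.12 (cv2) and the standard library are available. Lean on these libraries where they do the work, as an engineer would, in place of code of your own. Each camera call takes 0.05 s, during which the arm holds its last target. There are 200 camera calls.

## Working session

There is one attempt and no reset: what is moved stays moved. The work goes in short steps, Python scripts to look and compute and a shell command to move; the robot and the scene stay as the last step left them, time stands still between calls to the robot, and variables do not carry over. Pictures are saved under pics/ and viewed, at most 10 in all, crops included, and the job is handed in when it is done.

```bash
mkdir -p pics; cat > h.py <<'E'
import numpy as np, cv2
from scipy.spatial.transform import Rotation as R
from station import status, viewer, ctrl
def grab(n,save=None):
    d=viewer.get_image(n)
    if save: cv2.imwrite('pics/'+save,cv2.cvtColor(d['img'],cv2.COLOR_RGB2BGR))
    return d
def cam(d):
    f=192/np.tan(np.radians(d['fovy'])/2)
    K=np.array([[f,0,d['cx']],[0,f,d['cy']],[0,0,1.]])
    return K,np.array(d['distortion'],float),np.array(d['rvec'],float),np.array(d['tvec'],float)
def ray(d,uv):
    K,D,r,t=cam(d)
    p=cv2.undistortPoints(np.array([[uv]],float),K,D)[0,0]
    M=cv2.Rodrigues(r)[0]
    return -M.T@t, M.T@np.array([p[0],p[1],1])
def plane(d,uv,z):
    o,v=ray(d,uv); return o+v*(z-o[2])/v[2]
def tri(d1,u1,d2,u2):
    o1,v1=ray(d1,u1);o2,v2=ray(d2,u2)
    s=np.linalg.lstsq(np.stack([v1,-v2],1),o2-o1,rcond=None)[0]
    a,b=o1+s[0]*v1,o2+s[1]*v2
    return (a+b)/2,np.linalg.norm(a-b)
def proj(d,P):
    K,D,r,t=cam(d)
    return cv2.projectPoints(np.array(P,float).reshape(-1,1,3),r,t,K,D)[0][:,0]
E
python3 - <<'E'
from h import *
for n in('top','side'):
    d=grab(n,n+'0.png'); K,D,r,t=cam(d); print(n,K[0,0],D,ray(d,(d['cx'],d['cy'])))
s=status.get_obs(); print(s, ctrl.hold_point_z)
for n in('top','side'):
    i=cv2.imread(f'pics/{n}0.png'); cv2.imwrite(f'pics/{n}0b.png',cv2.resize(i,(800,600),interpolation=cv2.INTER_CUBIC))
E
```

```text
top 457.0139867713926 [0.00388407 0.         0.         0.         0.        ] (array([ 0.2719799 , -0.17836504,  1.54434191]), array([ 0.15659157,  0.00395917, -0.98765551]))
side 417.27891114321403 [-0.08986725  0.          0.          0.          0.        ] (array([-0.18923277, -0.51905853,  0.88988337]), array([ 0.67177578,  0.31500144, -0.67044119]))
{'t': 0.1, 'q': array([ 9.84983925e-01,  5.33236071e-02,  1.61413751e+00, -6.19421211e-06,
        1.47601674e+00, -1.19011433e-01]), 'dq': array([-0.00032888, -0.00070532, -0.00568699,  0.00047375, -0.00044764,
       -0.0001276 ]), 'effort': array([ 3.31072542e-04, -3.94902992e+01, -3.71363211e+01, -7.95831147e-05,
        3.79213627e-03,  2.91288325e-05]), 'tool_pos': array([0.28096549, 0.55765885, 0.23017711]), 'tool_rot': array([-7.26459618e-01, -3.05578163e+00,  2.78204957e-03]), 'contact_force': array([-0.13046836, -0.21955845,  0.06897051]), 'wrist_torque': array([-0.01417328, -0.03203042, -0.02993032]), 'grip_force': 0.0, 'opening': 0.08538453720559733} 0.0187
```

View pics/top0b.png

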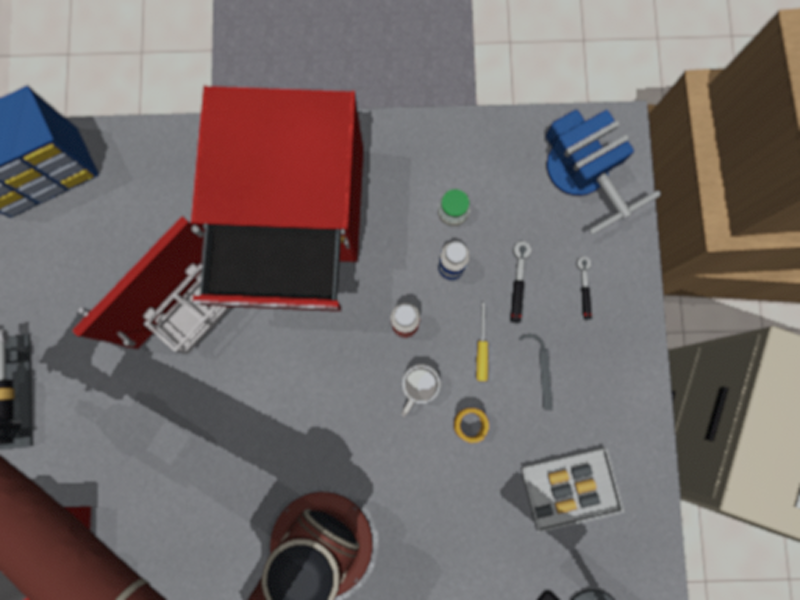

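View pics/side0b.png

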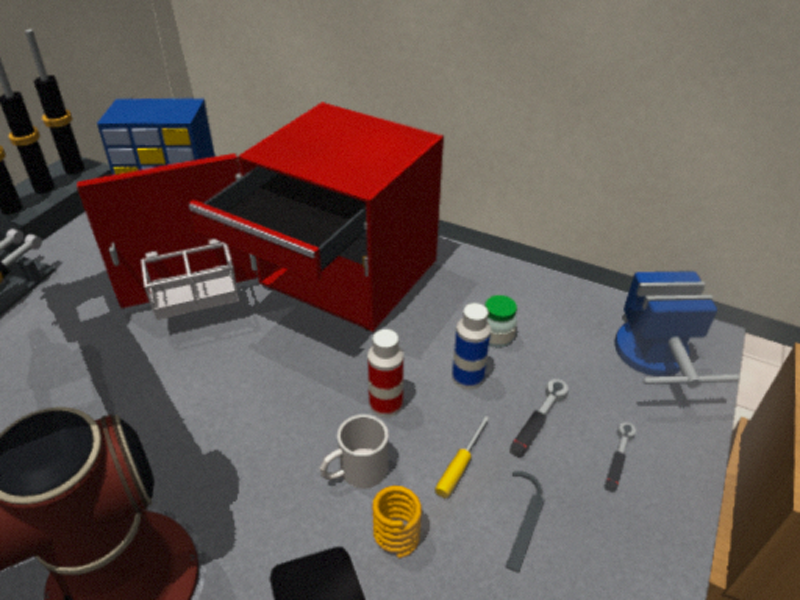

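Top view (800x600): the cabinet is upper left with its drawer open and the door swung left, and the rack is near (185,320). The caps are blue can (455,252) and red can (404,320), with two ratchets at (520,282) and (585,288). The side view agrees: blue can (472,345), ratchets (540,417) and (620,457). Next I measure sizes.

```bash
cat > m1.py <<'E'
from h import *
T=grab('top');S=grab('side')
k=1.5625
def comp(d,mask,uv,n=''):
    N,L,st,c=cv2.connectedComponentsWithStats(mask.astype(np.uint8))
    ys,xs=np.nonzero(L>0); i=np.argmin((xs-uv[0])**2+(ys-uv[1])**2); l=L[ys[i],xs[i]]
    return c[l],st[l],np.argwhere(L==l)[:,::-1].astype(np.float32)
def hsv(d): return cv2.cvtColor(d['img'],cv2.COLOR_RGB2HSV).astype(int)
hT,hS=hsv(T),hsv(S)
for nm,a,b in(('top',(455,252),(475,313)),):
    w=lambda h:(h[...,1]<45)&(h[...,2]>175)
    ct=comp(T,w(hT),(a[0]/k,a[1]/k)); cs=comp(S,w(hS),(b[0]/k,b[1]/k))
    print('cap top',ct[0],ct[1],'side',cs[0],cs[1])
    print('cap tri',tri(T,ct[0],S,cs[0]),plane(T,ct[0],.163))
# ratchets: difference from bench colour
for nm,a,b in(('big',(520,282),(540,417)),('small',(585,288),(620,457))):
    for d,h,uv in((T,hT,a),(S,hS,b)):
        g=d['img'].astype(int); bench=cv2.medianBlur(d['img'],51).astype(int)
        m=np.abs(g-bench).sum(2)>45
        u=(uv[0]/k,uv[1]/k)
        c,st,pts=comp(d,m,u)
        P=np.array([plane(d,p,.011)[:2] for p in pts])
        rr=cv2.minAreaRect(P.astype(np.float32)*1000)
        print(nm,'px',c,st,'rect mm',rr)
for p in [(280,140),(350,150),(270,265),(150,270),(270,300),(190,315)]:
    q=(int(p[1]/k),int(p[0]/k)); print(p,T['img'][q],hT[q])
# rulers
def crop(d,x0,y0,x1,y1,s,f):
    c=cv2.resize(d['img'][y0:y1,x0:x1],None,fx=s,fy=s,interpolation=cv2.INTER_CUBIC)
    cv2.imwrite('pics/'+f,cv2.cvtColor(c,cv2.COLOR_RGB2BGR)); print(f,c.shape)
crop(T,40,50,240,200,4,'cabT.png'); crop(S,45,55,295,230,3.2,'cabS.png')
a=T['img'][140:220,310:390];b=S['img'][230:325,310:415]
z=np.zeros((600,800,3),np.uint8); z[:400,:400]=cv2.resize(a,(400,400));z[:380,400:]=cv2.resize(b,(400,380))
cv2.imwrite('pics/rat.png',cv2.cvtColor(z[:400],cv2.COLOR_RGB2BGR))
E
python3 m1.py
```

```text
cap top [291.53271028 160.89719626] [286 156  12  11 107] side [303.94488189 198.81102362] [297 194  15  11 127]
cap tri (array([ 0.57300318, -0.28921642,  0.16644318]), np.float64(0.0004925975431550046)) [ 0.57364185 -0.28927025  0.163     ]
big px [330.90812721 189.71731449] [326 166  10  42 283] rect mm ((515.1581420898438, -432.5548095703125), (28.535594940185547, 142.3773193359375), 82.32906341552734)
big px [343.60942761 268.65993266] [326 242  38  52 594] rect mm ((539.2612915039062, -438.3921813964844), (40.5851936340332, 195.49179077148438), 83.75566864013672)
small px [374.7032967  191.22527473] [371 174   9  32 182] rect mm ((500.8096618652344, -578.8558959960938), (106.30911254882812, 23.284399032592773), 0.5188039541244507)
small px [395.43943662 293.67887324] [386 270  21  46 355] rect mm ((519.4918212890625, -581.020751953125), (149.85018920898438, 29.478179931640625), 1.9863817691802979)
(280, 140) [154  40  38] [  1 192 154]
(350, 150) [142  36  33] [  1 196 142]
(270, 265) [34 34 34] [ 0  0 34]
(150, 270) [58 12 12] [  0 202  58]
(270, 300) [156  41  38] [  1 193 156]
(190, 315) [174 171 171] [  0   4 174]
cabT.png (600, 800, 3)
cabS.png (560, 800, 3)
```

View pics/cabT.png

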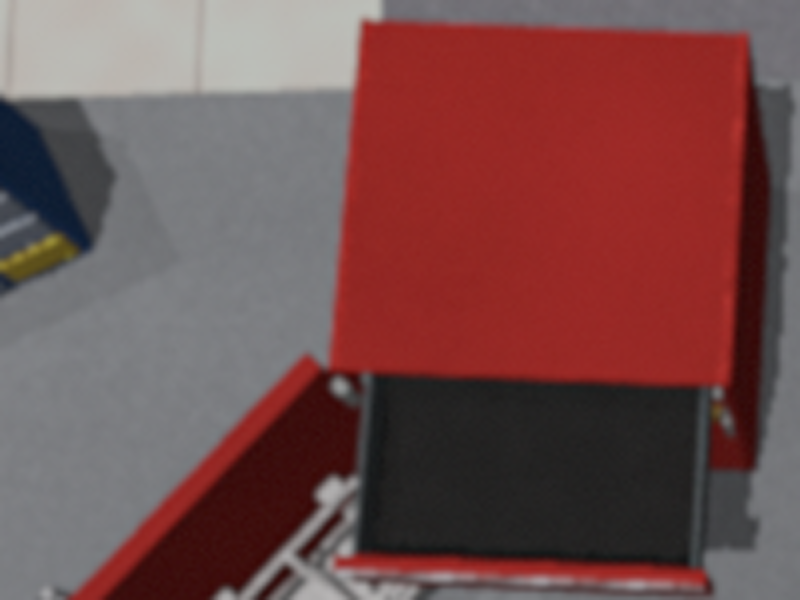

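View pics/cabS.png

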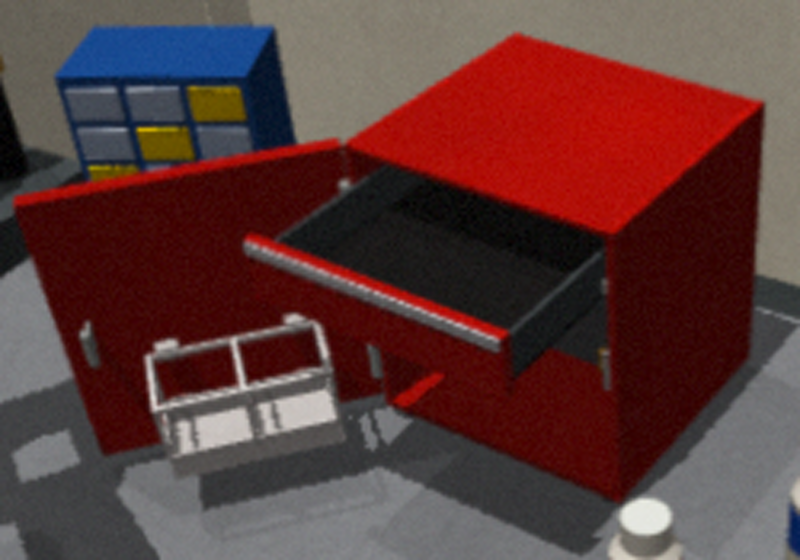

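View pics/rat.png

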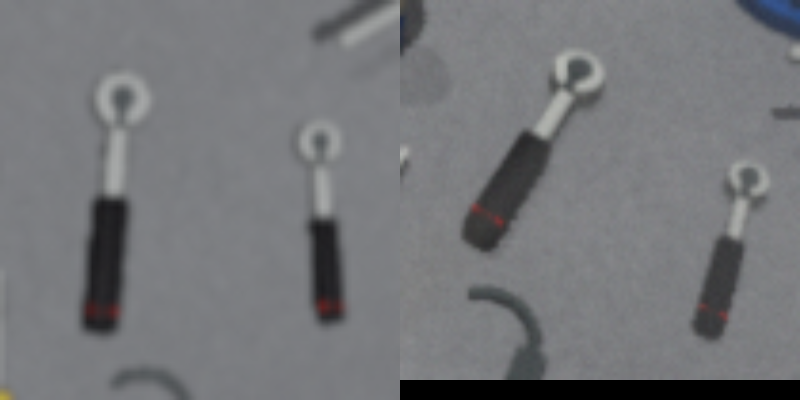

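Two candidates: the ratchet at full-image px (332,181), about 180 mm long, and the one at (375,191), about 140 mm. The enlarged crop confirms the left, bigger one is meant, pending the length check below. The crops also show the cabinet roof corners, the drawer strip ends and the door's top edge clearly.

```bash
cat > m2.py <<'E'
from h import *
T=grab('top');S=grab('side')
c=lambda p,s,o:((p[0]+.5)/s-.5+o[0],(p[1]+.5)/s-.5+o[1])
ct=lambda x,y:c((x,y),4,(40,50)); cs=lambda x,y:c((x,y),3.2,(45,55)); f=lambda x,y:c((x,y),1.5625,(0,0))
rt=lambda x,y:c((x,y),5,(310,140))
def rs(x,y): return ((x-400+.5)/3.81-.5+310,(y+.5)/4-.5+230)
def show(n,a,b):
    P,e=tri(T,a,S,b); print(n,P.round(4),'gap',round(e,4)); return P
BL=show('roofBL',ct(362,20),cs(517,35));BR=show('roofBR',ct(748,36),cs(762,103))
FL=show('roofFL',ct(332,372),cs(348,147));FR=show('roofFR',ct(730,387),cs(614,237))
for n,a in(('BL',ct(362,20)),('BR',ct(748,36)),('FL',ct(332,372)),('FR',ct(730,387))): print(n,plane(T,a,.31).round(4))
show('drawL',ct(335,572),cs(246,244));show('drawR',ct(709,590),cs(502,348))
print('plane z.292',plane(T,ct(335,570),.292),plane(T,ct(709,586),.292))
show('doorfree',f(80,332),cs(18,200)); print(plane(T,f(80,332),.305))
show('doorhinge',ct(310,355),cs(340,141)); print(plane(T,ct(310,355),.305))
h=show('rhead',rt(122,100),rs(578,73)); g=show('rgripend',rt(100,330),rs(481,247))
print('len',np.linalg.norm((h-g)[:2])+.019)
print('on plane .011: head',plane(T,rt(122,100),.016),plane(S,rs(578,73),.016),'gripend',plane(T,rt(100,330),.011),plane(S,rs(481,247),.011), 'tip',plane(T,rt(124,71),.011))
sh=plane(T,rt(320,142),.014);sg=plane(T,rt(330,320),.01);print('small len',np.linalg.norm(sh-sg)+.015)
# neighbours on bench
for n,p,z in(('tub',(455,203),.08),('canred',(404,313),.165),('mug',(421,382),.09),('spring',(472,424),.1),('sd',(484,340),.02),('hook',(545,370),.01)): print(n,plane(T,f(*p),z).round(3))
E
python3 m2.py
```

```text
roofBL [0.867  0.1739 0.308 ] gap 0.0019
roofBR [ 0.8453 -0.1028  0.3105] gap 0.0002
roofFL [0.6081 0.189  0.3077] gap 0.0054
roofFR [ 0.5885 -0.087   0.3086] gap 0.0014
BL [0.8655 0.1741 0.31  ]
BR [ 0.8456 -0.1029  0.31  ]
FL [0.6058 0.1904 0.31  ]
FR [ 0.5878 -0.0865  0.31  ]
drawL [0.4696 0.1902 0.2887] gap 0.0042
drawR [ 0.4494 -0.0688  0.2878] gap 0.0011
plane z.292 [0.46913043 0.19081754 0.292     ] [ 0.45125682 -0.06869942  0.292     ]
doorfree [0.4157 0.3827 0.3079] gap 0.0009
[0.41642165 0.38364664 0.305     ]
doorhinge [0.6215 0.2073 0.3024] gap 0.0029
[0.61982602 0.2076024  0.305     ]
rhead [ 0.6052 -0.4454  0.0223] gap 0.0008
rgripend [ 0.4508 -0.4262  0.004 ] gap 0.0025
len 0.17463909659659788
on plane .011: head [ 0.60645697 -0.4461036   0.016     ] [ 0.61122297 -0.44524659  0.016     ] gripend [ 0.44947905 -0.42397722  0.011     ] [ 0.44640309 -0.4280431   0.011     ] tip [ 0.62785481 -0.44940022  0.011     ]
small len 0.1367329930262396
tub [ 0.697 -0.298  0.08 ]
canred [ 0.454 -0.184  0.165]
mug [ 0.322 -0.215  0.09 ]
spring [ 0.236 -0.313  0.1  ]
sd [ 0.41  -0.354  0.02 ]
hook [ 0.344 -0.482  0.01 ]
```

Sizes check: roof 0.31 m high and about 280 mm wide, left ratchet about 178 mm (the meant one), the other about 137 mm, cap top at 0.166 m. I'll write a helper that converts targets into jog units.

```bash
cat > go.py <<'E'
import sys; from h import *
# usage: go.py x y z yaw_deg(tool y axis in world) -> rows needed, tool pointing down
a=list(map(float,sys.argv[1:5])); s=status.get_obs()
Rc=R.from_rotvec(s['tool_rot']); y=np.radians(a[3]); yy=np.array([np.cos(y),np.sin(y),0]); zz=np.array([0,0,-1.])
Rt=R.from_matrix(np.stack([np.cross(yy,zz),yy,zz],1)); p=s['tool_pos']
rv=(Rc.inv()*Rt).as_rotvec(); dp=np.array(a[:3])-p
n=int(np.ceil(max(np.abs(rv).max()/np.radians(5),np.linalg.norm(dp)/.03,1)))
print('yaw now',np.degrees(np.arctan2(*Rc.as_matrix()[[1,0],1])).round(1),'pos',p.round(4),'q',s['q'].round(2),'t',s['t'],'rows',n)
for i in range(n):
    Rk=Rc*R.from_rotvec(rv*i/n); d=Rk.inv().apply(dp/n)/.03
    print(i+1,(rv/n/np.radians(5)).round(2),d.round(2))
E
python3 go.py .527 -.436 .36 82.1
```

```text
yaw now 63.3 pos [0.2811 0.5579 0.2309] q [ 0.99  0.05  1.61 -0.    1.48 -0.12] t 0.3 rows 35
1 [-0.   -0.   -0.11] [-0.64 -0.74 -0.12]
2 [-0.   -0.   -0.11] [-0.63 -0.75 -0.12]
3 [-0.   -0.   -0.11] [-0.62 -0.75 -0.12]
4 [-0.   -0.   -0.11] [-0.61 -0.76 -0.12]
5 [-0.   -0.   -0.11] [-0.61 -0.76 -0.12]
6 [-0.   -0.   -0.11] [-0.6  -0.77 -0.12]
7 [-0.   -0.   -0.11] [-0.59 -0.77 -0.12]
8 [-0.   -0.   -0.11] [-0.59 -0.78 -0.12]
9 [-0.   -0.   -0.11] [-0.58 -0.79 -0.12]
10 [-0.   -0.   -0.11] [-0.57 -0.79 -0.12]
11 [-0.   -0.   -0.11] [-0.56 -0.8  -0.12]
12 [-0.   -0.   -0.11] [-0.56 -0.8  -0.12]
13 [-0.   -0.   -0.11] [-0.55 -0.81 -0.12]
14 [-0.   -0.   -0.11] [-0.54 -0.81 -0.12]
15 [-0.   -0.   -0.11] [-0.53 -0.82 -0.12]
16 [-0.   -0.   -0.11] [-0.52 -0.82 -0.12]
17 [-0.   -0.   -0.11] [-0.52 -0.83 -0.12]
18 [-0.   -0.   -0.11] [-0.51 -0.83 -0.12]
19 [-0.   -0.   -0.11] [-0.5  -0.84 -0.12]
20 [-0.   -0.   -0.11] [-0.49 -0.84 -0.12]
21 [-0.   -0.   -0.11] [-0.49 -0.85 -0.12]
22 [-0.   -0.   -0.11] [-0.48 -0.85 -0.12]
23 [-0.   -0.   -0.11] [-0.47 -0.85 -0.12]
24 [-0.   -0.   -0.11] [-0.46 -0.86 -0.12]
25 [-0.   -0.   -0.11] [-0.45 -0.86 -0.12]
26 [-0.   -0.   -0.11] [-0.45 -0.87 -0.12]
27 [-0.   -0.   -0.11] [-0.44 -0.87 -0.12]
28 [-0.   -0.   -0.11] [-0.43 -0.88 -0.12]
29 [-0.   -0.   -0.11] [-0.42 -0.88 -0.12]
30 [-0.   -0.   -0.11] [-0.41 -0.88 -0.12]
31 [-0.   -0.   -0.11] [-0.4  -0.89 -0.12]
32 [-0.   -0.   -0.11] [-0.4  -0.89 -0.12]
33 [-0.   -0.   -0.11] [-0.39 -0.89 -0.12]
34 [-0.   -0.   -0.11] [-0.38 -0.9  -0.12]
35 [-0.   -0.   -0.11] [-0.37 -0.9  -0.12]
```

```bash
cat > t.py <<'E'
import re
s=open('go.py').read()
s=s.replace("for i in range(n):","print('TOTAL rot',(rv/np.radians(5)).round(2),'shift if unturned',(Rc.inv().apply(dp)/.03).round(2),'if turned first',(Rt.inv().apply(dp)/.03).round(2))\nfor i in range(0):")
open('go.py','w').write(s)
E
python3 t.py
python3 -m jog '[[0,0,-0.94,-0.6,-0.8,-1,1],[0,0,-0.94,-0.6,-0.8,-1,1],[0,0,-0.94,-0.6,-0.8,-1,1],[0,0,-0.94,-0.5,-0.9,-1,1]]'
python3 go.py .527 -.436 .36 82.1
```

```text
t: 0.8
tool_pos: [0.3131, 0.4407, 0.3523]
tool_rot: [0.213, 3.134, 0.0]
contact_force: [0.7, 0.3, 0.4]
opening: 0.0855
grip_force: 0.0
yaw now 82.2 pos [0.3131 0.4407 0.3523] q [ 0.82 -0.19  1.65 -0.    1.69 -0.62] t 0.8 rows 31
TOTAL rot [0.   0.   0.02] shift if unturned [-11.02 -27.99  -0.26] if turned first [-11.08 -27.97  -0.26]
```

```bash
python3 -m jog '[[0,0,0,-0.4,-1,0,1],[0,0,0,-0.4,-1,0,1],[0,0,0,-0.4,-1,0,1],[0,0,0,-0.4,-1,0,1],[0,0,0,-0.4,-1,0,1]]' | tail -1
python3 -m jog '[[0,0,0,-0.4,-1,0,1],[0,0,0,-0.4,-1,0,1],[0,0,0,-0.4,-1,0,1],[0,0,0,-0.4,-1,0,1],[0,0,0,-0.4,-1,0,1]]' | tail -1
python3 -m jog '[[0,0,0,-0.4,-1,0,1],[0,0,0,-0.4,-1,0,1],[0,0,0,-0.4,-1,0,1],[0,0,0,-0.4,-1,0,1],[0,0,0,-0.4,-1,0,1]]' | tail -1
python3 -m jog '[[0,0,0,-0.4,-1,0,1],[0,0,0,-0.4,-1,0,1],[0,0,0,-0.4,-1,0,1],[0,0,0,-0.4,-1,0,1],[0,0,0,-0.4,-1,0,1]]' | tail -1
python3 -m jog '[[0,0,0,-0.4,-1,0,1],[0,0,0,-0.4,-1,0.5,1],[0,0,0,-0.4,-1,1,1],[0,0,0,-0.4,-1,1,1],[0,0,0,-0.4,-1,1,1]]' | tail -1
python3 go.py .527 -.4355 .003 82.1
```

```text
grip_force: 0.0
grip_force: 0.0
grip_force: 0.0
grip_force: 0.0
grip_force: 0.0
yaw now 82.1 pos [ 0.5065 -0.3436  0.2454] q [-0.72  0.01  1.63  0.    1.5  -2.15] t 3.925 rows 9
TOTAL rot [-0.    0.   -0.01] shift if unturned [-1.1  -2.94  8.08] if turned first [-1.1  -2.94  8.08]
```

```bash
cat > m3.py <<'E'
from h import *
T=grab('top','t3.png');S=grab('side','s3.png')
def crop(d,x0,y0,x1,y1,s):
    return cv2.resize(d['img'][y0:y1,x0:x1],None,fx=s,fy=s,interpolation=cv2.INTER_CUBIC)
z=np.zeros((600,800,3),np.uint8)
a=crop(T,45,130,155,230,5); b=crop(S,45,90,155,205,5)
z=np.zeros((575,800,3),np.uint8); 
a=crop(T,45,130,145,230,4);b=crop(S,50,90,150,205,4)
z=np.zeros((460,800,3),np.uint8); z[:400,:400]=a; z[:460,400:]=b
cv2.imwrite('pics/rack.png',cv2.cvtColor(z,cv2.COLOR_RGB2BGR))
E
python3 m3.py
```

```text
(no output)
```

View pics/rack.png

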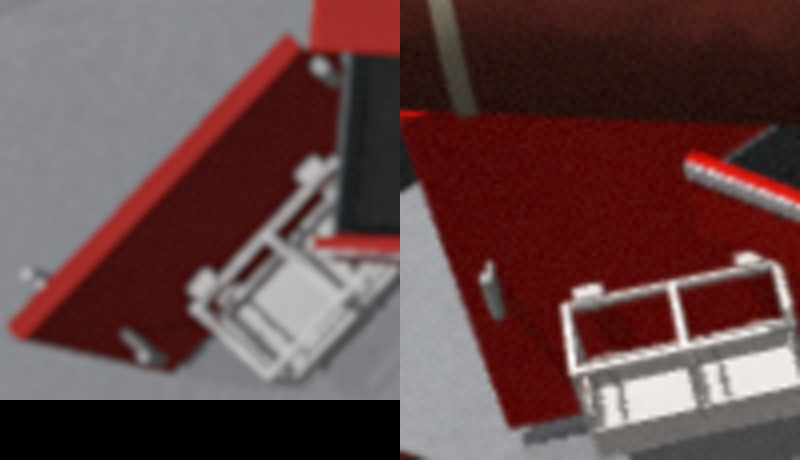

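The rack crop shows the white rail frame of the outer pocket. Top-crop corners are (203,303), (268,236), (272,374) and (343,302); the side-crop corners are (567,306), (673,287), (580,373) and (692,349). I'll triangulate these and send the tool down to the ratchet.

```bash
cat > m4.py <<'E'
from h import *
T=grab('top');S=grab('side')
c=lambda p,s,o:((p[0]+.5)/s-.5+o[0],(p[1]+.5)/s-.5+o[1])
Ps=[]
for a,b in(((203,303),(567,306)),((268,236),(673,287)),((272,374),(580,373)),((343,302),(692,349))):
    a=c(a,4,(45,130));b=c((b[0]-400,b[1]),4,(50,90)); P,e=tri(T,a,S,b); Ps.append(plane(T,a,.133)); print(P.round(4),round(e,4),plane(T,a,.133).round(4),plane(S,b,.133).round(4))
print('centre',np.mean(Ps,0))
e=plane(T,c((12,331),4,(45,130)),.305); h=plane(T,c((291,37),4,(45,130)),.305); v=e-h
print('edge',e,'hinge outer',h,np.linalg.norm(v),np.degrees(np.arctan2(v[1],v[0])))
E
python3 m4.py
python3 -m jog '[[0,0,0,-0.3,-1,1,1],[0,0,0,-0.3,-1,1,1],[0,0,0,-0.3,-0.94,1,1],[0,0,0,-0.2,0,1,1],[0,0,0,0,0,1,1]]' | tail -1
python3 -m jog '[[0,0,0,0,0,1,1],[0,0,0,0,0,1,1],[0,0,0,0,0,0.6,1],[0,0,0,0,0,0,1]]'
python3 go.py .527 -.4355 .003 82.1
```

```text
[0.4532 0.324  0.1365] 0.0029 [0.4546 0.3242 0.133 ] [0.4553 0.3291 0.133 ]
[0.5069 0.2733 0.1345] 0.0027 [0.5062 0.2748 0.133 ] [0.509  0.2737 0.133 ]
[0.3991 0.2669 0.135 ] 0.0041 [0.3979 0.269  0.133 ] [0.4019 0.2673 0.133 ]
[0.4539 0.2119 0.137 ] 0.0052 [0.4526 0.215  0.133 ] [0.4588 0.2136 0.133 ]
centre [0.45284021 0.27074989 0.133     ]
edge [0.41645275 0.39292348 0.305     ] hinge outer [0.61836426 0.20686936 0.305     ] 0.2745621895395657 137.34055796716376
grip_force: 0.0
t: 5.25
tool_pos: [0.5267, -0.4336, 0.0179]
tool_rot: [-0.217, -3.133, -0.002]
contact_force: [0.1, 0.4, -0.4]
opening: 0.0854
grip_force: 0.0
yaw now 82.1 pos [ 0.5267 -0.4336  0.0179] q [-0.8   0.39  1.6   0.    1.15 -2.23] t 5.25 rows 1
TOTAL rot [ 0.01 -0.01 -0.  ] shift if unturned [-0.02 -0.06  0.5 ] if turned first [-0.02 -0.06  0.5 ]
```

Rail height 0.135 m matches the text, and the pocket centre is about (0.451, 0.270) with the door at about 137°. Now grip the ratchet.

```bash
python3 -m jog '[[0,0,0,0,0,0.45,1],[0,0,0,0,0,0,-1],[0,0,0,0,0,0,-1],[0,0,0,0,0,0,-1],[0,0,0,0,0,0,-1]]' 60
python3 -m jog '[[0,0,0,0,0,0,-1],[0,0,0,0,0,-0.5,-1],[0,0,0,0,0,-1,-1],[0,0,0,0,0,-1,-1],[0,0,0,0,0,-1,-1]]'
python3 go.py .527 .05 .35 -3.9
```

```text
t: 5.88
tool_pos: [0.5273, -0.435, 0.0057]
tool_rot: [0.218, 3.133, -0.001]
contact_force: [-0.4, -0.5, 6.4]
opening: 0.0224
grip_force: 63.4
t: 6.5
tool_pos: [0.5263, -0.434, 0.1103]
tool_rot: [-0.218, -3.133, -0.002]
contact_force: [0.1, -0.2, -2.7]
opening: 0.0228
grip_force: 61.8
yaw now 82.1 pos [ 0.5263 -0.434   0.1103] q [-0.8   0.28  1.57 -0.    1.3  -2.23] t 6.5 rows 19
TOTAL rot [-0.   -0.02 17.19] shift if unturned [ 2.22 15.99 -7.97] if turned first [16.1  -1.07 -7.99]
```

```bash
python3 -m jog '[[0,0,1,0,0,-1,-1],[0,0,1,0,0,-1,-1],[0,0,1,0,0,-1,-1],[0,0,1,0,0,-1,-1],[0,0,1,0,0,-1,-1]]' |tail -1
python3 -m jog '[[0,0,1,0.54,0.84,-1,-1],[0,0,1,0.62,0.79,-1,-1],[0,0,1,0.68,0.73,-1,-1],[0,0,1,0.74,0.67,0,-1],[0,0,1,0.8,0.6,0,-1]]'|tail -1
python3 -m jog '[[0,0,1,0.85,0.53,0,-1],[0,0,1,0.89,0.45,0,-1],[0,0,1,0.93,0.37,0,-1],[0,0,1,0.96,0.29,0,-1],[0,0,1,0.98,0.2,0,-1]]'|tail -1
python3 -m jog '[[0,0,1,1,0.12,0,-1],[0,0,1,1,0,0,-1],[0,0,0.2,1,0,0,-1],[0,0,0,1,0,0,-1]]'
python3 go.py .534 .066 .245 -3.9
```

```text
grip_force: 61.8
grip_force: 61.8
grip_force: 61.8
t: 8.88
tool_pos: [0.5278, -0.0133, 0.3494]
tool_rot: [-2.296, -2.143, 0.001]
contact_force: [0.2, 0.3, -3.3]
opening: 0.0228
grip_force: 61.8
yaw now -4.0 pos [ 0.5278 -0.0133  0.3494] q [-0.17 -0.22  1.68 -0.    1.69 -0.1 ] t 8.875 rows 5
TOTAL rot [-0.01 -0.   -0.01] shift if unturned [2.65 0.03 3.48] if turned first [2.65 0.03 3.48]
```

```bash
python3 -m jog '[[0,0,0,1,0,0,-1],[0,0,0,1,0,0.5,-1],[0,0,0,0.65,0,0.5,-1],[0,0,0,0,0,0,-1]]'
python3 - <<'E'
from h import *
T=grab('top');S=grab('side')
c=lambda d,x0,y0,x1,y1,s:cv2.resize(d['img'][y0:y1,x0:x1],None,fx=s,fy=s,interpolation=cv2.INTER_CUBIC)
z=np.hstack([c(T,110,120,250,260,2.85)[:398],c(S,110,70,250,210,2.85)[:398]])
cv2.imwrite('pics/over.png',cv2.cvtColor(z,cv2.COLOR_RGB2BGR))
E
```

```text
t: 9.38
tool_pos: [0.5328, 0.0658, 0.3172]
tool_rot: [-2.293, -2.144, 0.006]
contact_force: [0.2, 0.0, -3.9]
opening: 0.0227
grip_force: 61.7
```

View pics/over.png

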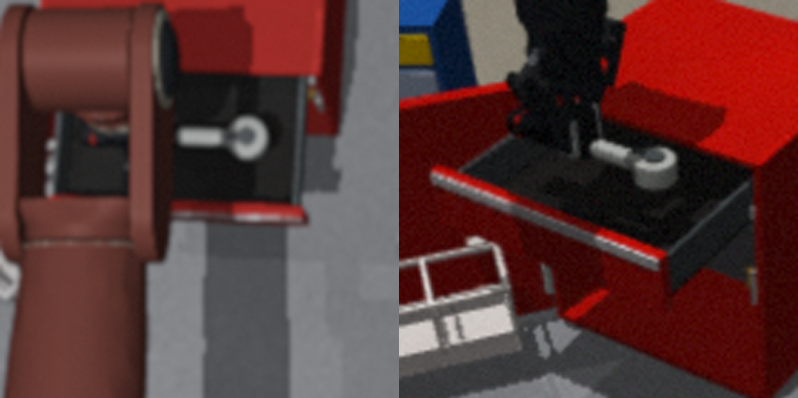

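The ratchet hangs centred over the open drawer, clear of walls (head near crop px (245,137)). Lower and release with a partial opening.

```bash
python3 -m jog '[[0,0,0,0,0,0.8,-1],[0,0,0,0,0,0.8,-1],[0,0,0,0,0,0.5,-1],[0,0,0,0,0,0.2,-1],[0,0,0,0,0,0,-1]]'
python3 -m jog '[[0,0,0,0,0,0,0.1],[0,0,0,0,0,0,0.1],[0,0,0,0,0,0,0.1]]'
python3 -m jog '[[0,0,0,0,0,-0.7,0.1],[0,0,0,0,0,-1,0.1],[0,0,0,0,0,-1,0.1],[0,0,0,0,0,-1,-1],[0,0,0,0,0,-0.5,-1]]'
python3 go.py .41 .065 .256 -3.9
```

```text
t: 10.1
tool_pos: [0.5341, 0.0647, 0.2511]
tool_rot: [2.297, 2.143, 0.0]
contact_force: [-0.0, 0.7, -2.9]
opening: 0.0226
grip_force: 61.8
t: 10.48
tool_pos: [0.5345, 0.065, 0.252]
tool_rot: [2.295, 2.143, 0.002]
contact_force: [-0.4, -0.1, 0.2]
opening: 0.0472
grip_force: 0.0
t: 11.1
tool_pos: [0.5346, 0.065, 0.3807]
tool_rot: [2.294, 2.141, 0.006]
contact_force: [0.9, 0.2, -0.2]
opening: 0.0114
grip_force: 0.0
yaw now -3.9 pos [0.5346 0.065  0.3807] q [-0.02 -0.2   1.61 -0.    1.73  0.05] t 11.1 rows 6
TOTAL rot [ 0.06 -0.   -0.01] shift if unturned [-0.29 -4.16  4.14] if turned first [-0.28 -4.14  4.16]
```

```bash
python3 -m jog '[[0,0,0,-0.1,-1,0,-1],[0,0,0,-0.1,-1,0,-1],[0,0,0,-0.1,-1,0,-1],[0,0,0,0,-1,0.5,-1],[0,0,0,0,-0.2,1,-1]]' |tail -1
python3 - <<'E'
from h import *
T=grab('top','dr.png')
c=T['img'][110:220,110:250]; cv2.imwrite('pics/drc.png',cv2.cvtColor(cv2.resize(c,None,fx=3,fy=3),cv2.COLOR_RGB2BGR))
m=(T['img'].min(2)>130); m[:, :]&=True
sub=m[145:200,135:222]; n,L,st,cc=cv2.connectedComponentsWithStats(sub.astype(np.uint8))
for i in range(1,n):
    if st[i][4]>15: print(cc[i]+[135,145],st[i],plane(T,cc[i]+[135,145],.255).round(3))
E
python3 -m jog '[[0,0,0,0,0,1,-1],[0,0,0,0,0,1,-1],[0,0,0,0,0,0.6,-1],[0,0,0,0,0,0,-1]]'
python3 go.py .57 .055 .256 -3.9
```

```text
grip_force: 0.0
[203.66666667 171.18181818] [66 22  6 10 33] [ 0.53  -0.028  0.255]
t: 12.28
tool_pos: [0.4071, 0.0646, 0.2527]
tool_rot: [-2.295, -2.142, 0.003]
contact_force: [-0.2, -0.2, -0.4]
opening: -0.0003
grip_force: 0.0
yaw now -3.9 pos [0.4071 0.0646 0.2527] q [-0.02 -0.5   2.05 -0.    1.6   0.05] t 12.275 rows 6
TOTAL rot [-0.03  0.   -0.01] shift if unturned [ 0.05  5.44 -0.12] if turned first [ 0.05  5.44 -0.11]
```

View pics/drc.png

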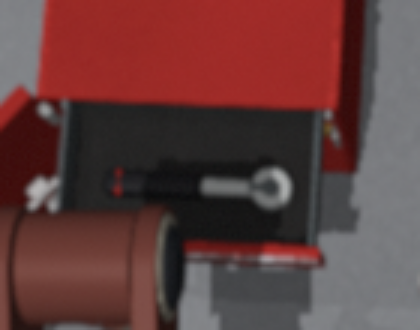

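The ratchet lies flat across the drawer, let go (crop px (200,187)). Now push the drawer home.

```bash
python3 -m jog '[[0,0,0,0,0.5,0,-1],[0,0,0,0,0.7,0,-1],[0,0,0,0,0.7,0,-1],[0,0,0,0,0.7,0,-1],[0,0,0,0,0.7,0,-1]]'
python3 -m jog '[[0,0,0,0,0.7,0,-1],[0,0,0,0,0.6,0,-1],[0,0,0,0,0.4,0,-1],[0,0,0,0,0.2,0,-1],[0,0,0,0,0.1,0,-1]]'
python3 go.py .5775 .054 .2527 -3.9
```

```text
t: 12.9
tool_pos: [0.5075, 0.0579, 0.2558]
tool_rot: [2.296, 2.144, 0.001]
contact_force: [-3.7, 1.3, 1.6]
opening: -0.0001
grip_force: 1.6
t: 13.52
tool_pos: [0.5636, 0.0538, 0.2549]
tool_rot: [-2.292, -2.14, 0.01]
contact_force: [-24.5, 0.7, 10.6]
opening: -0.0003
grip_force: 0.0
yaw now -3.9 pos [0.5636 0.0538 0.2549] q [-0.04 -0.09  1.72 -0.    1.53  0.03] t 13.525 rows 1
TOTAL rot [-0.1   0.01 -0.01] shift if unturned [0.04 0.46 0.07] if turned first [0.04 0.46 0.07]
```

```bash
python3 -m jog '[[0,0,0,0,-1,0,-1],[0,0,0,0,-1,-0.5,-1],[0,0,0.6,0,0,-1,1],[0,0,0.6,0,0,-1,1],[0,0,0.6,0,0,-1,1]]'|tail -1
python3 go.py .5735 -.289 .30 -42.8
```

```text
grip_force: 0.0
yaw now -13.0 pos [0.5063 0.0578 0.3602] q [-0.03 -0.27  1.7  -0.    1.71  0.2 ] t 14.15 rows 12
TOTAL rot [ 0.01 -0.01  5.95] shift if unturned [-10.76   4.79   2.01] if turned first [-6.96  9.5   2.01]
```

```bash
python3 -m jog '[[0,0,1,-0.94,0.5,0,1],[0,0,1,-0.94,0.5,0,1],[0,0,1,-0.83,0.67,0,1],[0,0,1,-0.83,0.67,0,1],[0,0,1,-0.7,0.8,0,1]]'|tail -1
python3 -m jog '[[0,0,1,-0.7,0.8,0,1],[0,0,0,-0.63,0.86,0.4,1],[0,0,0,-0.63,0.86,0.4,1],[0,0,0,-0.63,0.86,0.5,1],[0,0,0,-0.63,0.86,0.5,1]]'|tail -1
python3 - <<'E'
from h import *
T=grab('top','a.png')
c=T['img'][50:250,40:306]; cv2.imwrite('pics/ac.png',cv2.cvtColor(cv2.resize(c,None,fx=3,fy=3,interpolation=cv2.INTER_CUBIC)[:600,:800],cv2.COLOR_RGB2BGR))
E
python3 go.py .5735 -.289 .130 -42.8
```

```text
grip_force: 0.0
grip_force: 0.0
yaw now -43.1 pos [ 0.5734 -0.2584  0.3014] q [-0.54  0.03  1.52 -0.    1.59  0.21] t 15.45 rows 6
TOTAL rot [-0.02  0.03 -0.06] shift if unturned [-0.73  0.71  5.72] if turned first [-0.75  0.69  5.71]
```

View pics/ac.png

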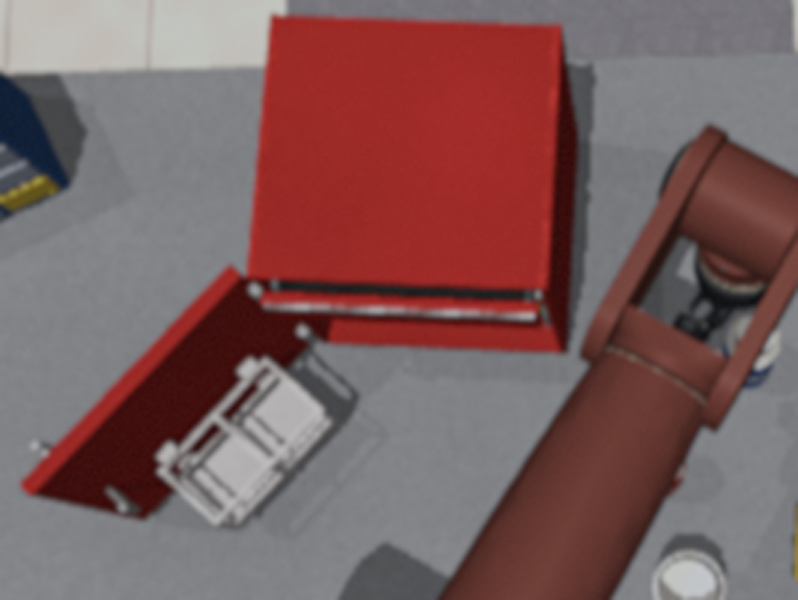

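The overhead crop shows the drawer nearly home but with a dark gap (about y 285–297) behind its panel. Most likely the finger linkage met the roof edge. I'll finish that push later with the tool turned and tilted. First I'll recheck the numbers, then take the can.

```bash
python3 - <<'E'
from h import *
T=grab('top')
c=lambda x,y:((x+.5)/3-.5+40,(y+.5)/3-.5+50)
for n,p,z in(('stripL',(263,306),.292),('stripR',(537,319),.292),('roofL',(248,276),.31),('roofR',(548,290),.31),('edge',(24,487),.305),('hingeo',(236,267),.305),('r1',(163,468),.133),('r2',(211,424),.133),('r3',(224,522),.133),('r4',(277,473),.133)): print(n,plane(T,c(*p),z).round(4))
E
python3 -m jog '[[0,0,0,-0.73,0.71,1,1],[0,0,0,0,0,1,1],[0,0,0,0,0,1,1],[0,0,0,0,0,1,1],[0,0,0,0,0,1,1]]'|tail -1
python3 -m jog '[[0,0,0,0,0,0.5,1],[0,0,0,0,0,0.1,1]]'
python3 go.py .5735 -.289 .130 -42.8
```

```text
stripL [0.5841 0.182  0.292 ]
stripR [ 0.5649 -0.0751  0.292 ]
roofL [0.6086 0.1913 0.31  ]
roofR [ 0.5879 -0.0871  0.31  ]
edge [0.4175 0.3929 0.305 ]
hingeo [0.6189 0.2042 0.305 ]
r1 [0.4538 0.3284 0.133 ]
r2 [0.4988 0.2797 0.133 ]
r3 [0.3961 0.2637 0.133 ]
r4 [0.4456 0.2098 0.133 ]
grip_force: 0.0
t: 16.38
tool_pos: [0.5745, -0.2843, 0.1363]
tool_rot: [-2.879, -1.254, 0.001]
contact_force: [0.2, 0.1, 0.4]
opening: 0.0851
grip_force: 0.0
yaw now -42.9 pos [ 0.5745 -0.2843  0.1363] q [-0.58  0.16  1.66  0.    1.32  0.17] t 16.375 rows 1
TOTAL rot [-0.01  0.   -0.02] shift if unturned [-0.14  0.08  0.21] if turned first [-0.14  0.08  0.21]
```

```bash
python3 -m jog '[[0,0,0,-0.14,0.08,0.2,1],[0,0,0,0,0,0,1],[0,0,0,0,0,0,-1],[0,0,0,0,0,0,-1],[0,0,0,0,0,0,-1]]' 40
python3 -m jog '[[0,0,0,0,0,0,-1],[0,0,0,0,0,-0.5,-1],[0,0,0,0,0,-1,-1],[0,0,0,0,0,-1,-1],[0,0,0,0,0,-1,-1]]'
python3 go.py .45 .27 .38 -42.8
```

```text
t: 17.0
tool_pos: [0.5739, -0.2898, 0.1315]
tool_rot: [2.879, 1.254, 0.001]
contact_force: [0.8, 0.0, 1.9]
opening: 0.0389
grip_force: 40.8
t: 17.62
tool_pos: [0.5729, -0.2891, 0.2363]
tool_rot: [-2.879, -1.254, 0.002]
contact_force: [0.2, -0.4, -3.1]
opening: 0.039
grip_force: 41.1
yaw now -42.9 pos [ 0.5729 -0.2891  0.2363] q [-0.58  0.09  1.57  0.    1.49  0.17] t 17.625 rows 20
TOTAL rot [-0.02  0.   -0.03] shift if unturned [ 10.85 -15.7   -4.76] if turned first [ 10.89 -15.67  -4.79]
```

```bash
python3 -m jog '[[0,0,0,0.3,-0.5,-1,-1],[0,0,0,0.68,-0.98,-1,-1],[0,0,0,0.68,-0.98,-1,-1],[0,0,0,0.68,-0.98,-1,-1],[0,0,0,0.68,-0.98,-0.8,-1]]'|tail -1
python3 -m jog '[[0,0,0,0.68,-0.98,0,-1],[0,0,0,0.68,-0.98,0,-1],[0,0,0,0.68,-0.98,0,-1],[0,0,0,0.68,-0.98,0,-1],[0,0,0,0.68,-0.98,0,-1]]'|tail -1
python3 -m jog '[[0,0,0,0.68,-0.98,0,-1],[0,0,0,0.68,-0.98,0,-1],[0,0,0,0.68,-0.98,0,-1],[0,0,0,0.68,-0.98,0,-1],[0,0,0,0.68,-0.98,0,-1]]'|tail -1
python3 -m jog '[[0,0,0,0.68,-0.98,0,-1],[0,0,0,0.4,-0.5,0,-1],[0,0,0,0,0,0,-1]]'
python3 go.py .45 .27 .19 -42.8
```

```text
grip_force: 41.4
grip_force: 41.5
grip_force: 41.5
t: 19.88
tool_pos: [0.4511, 0.2712, 0.3795]
tool_rot: [2.879, 1.256, -0.002]
contact_force: [-0.4, -0.1, -3.8]
opening: 0.0392
grip_force: 41.4
yaw now -42.8 pos [0.4511 0.2712 0.3795] q [ 0.4  -0.23  1.63 -0.    1.74  1.15] t 19.875 rows 7
TOTAL rot [-0.    0.01 -0.01] shift if unturned [-0.05  0.    6.32] if turned first [-0.06  0.    6.32]
```

```bash
python3 -m jog '[[0,0,0,-0.05,0,1,-1],[0,0,0,0,0,1,-1],[0,0,0,0,0,1,-1],[0,0,0,0,0,0.5,-1],[0,0,0,0,0,0.4,-1]]'
python3 -m jog '[[0,0,0,0,0,0.5,-1],[0,0,0,0,0,0.5,-1],[0,0,0,0,0,0.5,-1]]'
python3 go.py .45 .27 .188 -42.8
```

```text
t: 20.5
tool_pos: [0.4509, 0.269, 0.2626]
tool_rot: [2.881, 1.253, 0.0]
contact_force: [-0.3, -0.5, -4.0]
opening: 0.0392
grip_force: 41.4
t: 20.88
tool_pos: [0.4506, 0.2696, 0.2171]
tool_rot: [2.88, 1.254, 0.001]
contact_force: [-0.0, -0.6, -4.5]
opening: 0.0387
grip_force: 41.4
yaw now -42.9 pos [0.4506 0.2696 0.2171] q [ 0.4  -0.18  1.86 -0.    1.46  1.15] t 20.875 rows 1
TOTAL rot [ 0.   -0.   -0.03] shift if unturned [-0.01 -0.02  0.97] if turned first [-0.01 -0.02  0.97]
```

```bash
python3 -m jog '[[0,0,0,0,0,0.3,-1],[0,0,0,0,0,0.3,-1],[0,0,0,0,0,0.25,-1],[0,0,0,0,0,0.1,-1],[0,0,0,0,0,0,-1]]'
python3 go.py .45 .27 .1875 -42.8
```

```text
t: 21.5
tool_pos: [0.4505, 0.2696, 0.1893]
tool_rot: [-2.88, -1.254, -0.0]
contact_force: [0.4, -0.4, -4.1]
opening: 0.0391
grip_force: 41.4
yaw now -42.9 pos [0.4505 0.2696 0.1893] q [ 0.4  -0.16  1.89  0.    1.41  1.15] t 21.5 rows 1
TOTAL rot [-0.   -0.   -0.03] shift if unturned [-0.   -0.02  0.06] if turned first [-0.   -0.02  0.06]
```

```bash
python3 -m jog '[[0,0,0,0,0,0.08,-1],[0,0,0,0,0,0,-1],[0,0,0,0,0,0,0.4],[0,0,0,0,0,0,0.4],[0,0,0,0,0,0,0.4]]'
python3 -m jog '[[0,0,0,0,0,-0.6,0.4],[0,0,0,0,0,-1,0.4],[0,0,0,0,0,-1,0.4],[0,0,0,0,0,-1,0.4],[0,0,0,0,0,-1,0.4]]'
python3 go.py .50 .057 .35 -93.8
python3 - <<'E'
from h import *
T=grab('top','c1.png');S=grab('side','c2.png')
for d in(T,S):
    h=cv2.cvtColor(d['img'],cv2.COLOR_RGB2HSV).astype(int); m=(h[...,0]>105)&(h[...,0]<130)&(h[...,1]>120)&(h[...,2]>60)
    n,L,st,c=cv2.connectedComponentsWithStats(m.astype(np.uint8))
    print([(c[i].round(1),st[i].tolist()) for i in range(1,n) if st[i][4]>25])
P=np.array([.4505,.2696,0])
print(proj(T,[P+[0,0,.055],P+[0,0,.1],P+[0,0,.22]]),proj(S,[P+[0,0,.055],P+[0,0,.1],P+[0,0,.22]]))
E
```

```text
t: 22.12
tool_pos: [0.4509, 0.2698, 0.1877]
tool_rot: [2.88, 1.254, 0.002]
contact_force: [0.1, -0.1, -0.4]
opening: 0.0597
grip_force: 0.0
t: 22.75
tool_pos: [0.4506, 0.2697, 0.3277]
tool_rot: [2.88, 1.254, 0.003]
contact_force: [0.4, -0.0, -1.1]
opening: 0.0596
grip_force: 0.0
yaw now -42.9 pos [0.4506 0.2697 0.3277] q [ 0.4  -0.23  1.72  0.    1.65  1.15] t 22.75 rows 11
TOTAL rot [-0.   -0.02 10.17] shift if unturned [-4.07  6.04 -0.75] if turned first [ 2.11  6.96 -0.74]
[(array([13.5, 80.2]), [0, 56, 35, 50, 1162]), (array([369.4,  81.2]), [353, 71, 39, 25, 505]), (array([374.4,  96.5]), [365, 90, 20, 14, 106]), (array([387.2, 103.4]), [370, 91, 35, 26, 346]), (array([361.9, 112.7]), [350, 95, 33, 30, 381]), (array([117.6, 209. ]), [112, 201, 10, 15, 32])]
[(array([112.9,  69.2]), [92, 63, 38, 17, 417]), (array([97.9, 78.2]), [95, 74, 7, 9, 40]), (array([104.6, 172.1]), [94, 162, 23, 18, 205]), (array([425.4, 176.8]), [406, 174, 42, 7, 254]), (array([109.8, 189.1]), [100, 183, 21, 12, 122]), (array([435.3, 195.7]), [413, 192, 46, 10, 322]), (array([405.4, 222.9]), [394, 207, 32, 31, 311])]
[[120.31197527 209.0427878 ]
 [116.10266176 207.46650612]
 [103.50871357 202.75070783]] [[111.48259321 193.02195285]
 [108.16938606 181.59659563]
 [ 98.63254645 148.2624297 ]]
```

The can stands where released (blue blob within about 2 px of prediction). Now finish the drawer with tool x forward and the tip leading.

```bash
python3 -m jog '[[0,0,0,0,0,-1,-1],[0,0,1,-0.4,0.6,-0.3,-1],[0,0,1,-0.4,0.6,0,-1],[0,0,1,-0.4,0.6,0,-1],[0,0,1,-0.2,0.7,0,-1]]'|tail -1
python3 -m jog '[[0,0,1,-0.2,0.7,0,-1],[0,0,1,-0.2,0.7,0,-1],[0,0,1,0,0.7,0,-1],[0,0,1,0,0.7,0,-1],[0,0,1,0,0.7,0,-1]]'|tail -1
python3 -m jog '[[0,0,1,0.1,0.7,0,-1],[0,1,0.2,0,0,0,-1],[0,1,0,0,0,0,-1],[0,1,0,0,0,0,-1],[0,1,0,0,0,0,-1]]'
python3 go.py .50 .058 .267 -93.8
```

```text
grip_force: 0.0
grip_force: 0.0
t: 24.72
tool_pos: [0.4892, 0.0591, 0.3637]
tool_rot: [3.08, -0.106, 0.547]
contact_force: [-0.4, 0.1, -0.4]
opening: 0.0
grip_force: 0.0
yaw now -94.0 pos [0.4892 0.0591 0.3637] q [-0.02 -0.56  1.93 -0.02  1.42  1.62] t 24.725 rows 5
TOTAL rot [-0.   -4.03 -0.03] shift if unturned [-0.77  0.01  3.15] if turned first [0.36 0.01 3.22]
```

```bash
python3 -m jog '[[0,0,0,-0.2,0,0.8,-1],[0,0,0,-0.2,0,0.8,-1],[0,0,0,-0.2,0,0.8,-1],[0,0,0,-0.17,0,0.75,-1],[0,0,0,0.7,0,0.25,-1]]'|tail -1
python3 -m jog '[[0,0,0,0.7,0,0.25,-1],[0,0,0,0.5,0,0.18,-1],[0,0,0,0.3,0,0.11,-1],[0,0,0,0.2,0,0.07,-1],[0,0,0,0,0,0,-1]]'
python3 go.py .583 .0525 .267 -93.8
```

```text
grip_force: 0.0
t: 25.98
tool_pos: [0.5764, 0.0532, 0.2675]
tool_rot: [3.081, -0.106, 0.543]
contact_force: [0.4, -0.4, -0.4]
opening: -0.0003
grip_force: 0.0
yaw now -93.9 pos [0.5764 0.0532 0.2675] q [-0.03 -0.3   1.91 -0.01  1.19  1.61] t 25.975 rows 5
TOTAL rot [-0.   -4.   -0.03] shift if unturned [0.2  0.01 0.09] if turned first [0.22 0.01 0.02]
```

```bash
python3 -m jog '[[0,0,0,0.2,0,0.07,-1],[0,0,0,0.1,0,0.04,-1]]'|grep -E 'pos|force'
python3 -m jog '[[0,0,0,0.15,0,0.05,-1],[0,0,0,0,0,0,-1]]'|grep -E 'pos|force'
python3 -m jog '[[0,0,0,0.15,0,0.05,-1],[0,0,0,0,0,0,-1]]'|grep -E 'pos|force'
```

```text
tool_pos: [0.5858, 0.0526, 0.2675]
contact_force: [-2.5, 0.7, 0.4]
grip_force: 1.1
tool_pos: [0.589, 0.0524, 0.2674]
contact_force: [-11.6, 0.3, 4.8]
grip_force: 6.1
tool_pos: [0.5893, 0.0524, 0.2674]
contact_force: [-38.7, 0.2, 17.1]
grip_force: 18.3
```

```bash
python3 -m jog '[[0,0,0,-0.9,0,-0.3,-1],[0,-1,0,-0.9,0,-0.3,-1],[0,-1,0,0,0,-1,-1],[0,-1,0,0,0,-1,-1],[0,-1,0,0,0,-1,-1]]'
python3 -m jog '[[0,0,0,0,0,-0.8,-1],[0,0,0,0,-1,0,-1],[0,0,0,0,-1,0,-1],[0,0,0,0,-1,0,-1],[0,0,0,0,-1,0,-1]]'|grep pos
python3 -m jog '[[0,0,0,0,-1,0,-1],[0,0,0,0,-1,0,-1],[0,0,0,0,-1,0,-1],[0,0,0,0,-1,0,-1]]'|grep pos
python3 - <<'E'
from h import *
T=grab('top','d1.png');S=grab('side')
a=T['img'][100:220,80:240]; b=S['img'][70:210,90:300]
z=np.zeros((600,800,3),np.uint8)
z[:300,:400]=cv2.resize(a,(400,300),interpolation=cv2.INTER_CUBIC); z[:534,:]=cv2.resize(b,(800,534),interpolation=cv2.INTER_CUBIC)
z[-0:]=z[-0:]
y=np.zeros((600,800,3),np.uint8); y[:300,:400]=cv2.resize(a,(400,300),interpolation=cv2.INTER_CUBIC); y[:300,400:]=cv2.resize(b,(400,300),interpolation=cv2.INTER_CUBIC)
cv2.imwrite('pics/last.png',cv2.cvtColor(y[:300],cv2.COLOR_RGB2BGR))
E
python3 go.py .509 .376 .25 -93.8
```

```text
t: 27.35
tool_pos: [0.5234, 0.0568, 0.3563]
tool_rot: [-3.139, 0.108, 0.0]
contact_force: [1.1, 0.9, 0.2]
opening: 0.0001
grip_force: 0.0
tool_pos: [0.532, 0.1775, 0.3791]
tool_pos: [0.5402, 0.2974, 0.379]
yaw now -93.8 pos [0.5398 0.2985 0.3784] q [ 0.38 -0.01  1.44  0.    1.71  2.02] t 28.575 rows 6
TOTAL rot [-0.02 -0.01  0.  ] shift if unturned [-1.2  -2.5   4.29] if turned first [-1.19 -2.51  4.28]
```

View pics/last.png

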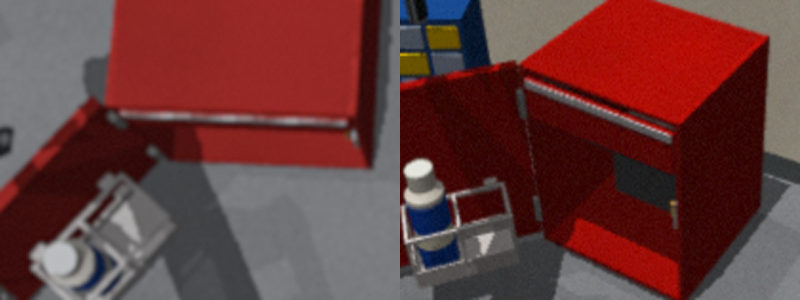

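The drawer is home (strip tight at the roof edge, no gap), and the can stands upright in the outer pocket. Now go behind the door.

```bash
python3 -m jog '[[0,0,0,-0.5,-0.9,0,-1],[0,0,0,-0.5,-0.9,0,-1],[0,0,0,0,-1,0,-1],[0,0,0,0,0,1,-1],[0,0,0,0,0,1,-1]]'|grep -E 'pos|contact'
python3 -m jog '[[0,0,0,0,0,1,-1],[0,0,0,0,0,1,-1],[0,0,0,0,0,0.25,-1],[0,0,0,0,0,0,-1]]'|grep -E 'pos|contact'
cat > dr.py <<'E'
from h import *
s=status.get_obs(); H=np.array([.604,.191]); a=-.066
ex=np.array([np.cos(a),np.sin(a)]);ey=np.array([-ex[1],ex[0]]); p=s['tool_pos'][:2]-H
print('cab frame rel hinge (mm)',(1000*np.array([p@ex,p@ey])).round(1),'z',s['tool_pos'][2].round(3),'F',s['contact_force'].round(1),'t',s['t'])
E
python3 dr.py
```

```text
tool_pos: [0.5161, 0.3821, 0.3188]
contact_force: [0.6, -0.0, -0.4]
tool_pos: [0.5157, 0.3818, 0.2517]
contact_force: [-0.4, 0.5, 0.7]
cab frame rel hinge (mm) [-100.7  184.6] z 0.252 F [-0.4  0.5  0.7] t 29.7
```

```bash
python3 -m jog '[[0,0,0,-0.7,0.9,0,-1],[0,0,0,-0.7,0.9,0,-1],[0,0,0,-0.5,0.7,0,-1],[0,0,0,-0.5,0.7,0,-1],[0,0,0,-0.3,0.8,0,-1]]'|grep -E 'contact'
python3 -m jog '[[0,0,0,-0.3,0.8,0,-1],[0,0,0,-0.1,0.8,0,-1],[0,0,0,-0.1,0.8,0,-1],[0,0,0,0.15,0.8,0,-1]]'|grep -E 'contact'
python3 dr.py
python3 - <<'E'
from h import *
T=grab('top','e1.png')
h=cv2.cvtColor(T['img'],cv2.COLOR_RGB2HSV).astype(int); m=(h[...,0]>105)&(h[...,0]<130)&(h[...,1]>120)&(h[...,2]>50)
n,L,st,c=cv2.connectedComponentsWithStats(m.astype(np.uint8))
print([(c[i].round(1),st[i].tolist(),plane(T,c[i],.12).round(3)) for i in range(1,n) if st[i][4]>12])
E
```

```text
contact_force: [-0.3, -0.1, -0.2]
contact_force: [0.9, 0.4, 0.7]
cab frame rel hinge (mm) [-192.3  -31.1] z 0.254 F [0.9 0.4 0.7] t 30.825
[(array([20.5, 82.6]), [0, 56, 62, 56, 1484], array([0.869, 0.587, 0.12 ])), (array([371.2,  97.7]), [350, 71, 55, 54, 1504], array([ 0.786, -0.559,  0.12 ])), (array([179., 202.]), [174, 197, 9, 10, 16], array([0.46 , 0.066, 0.12 ]))]
```

The door follows (the can is now near (0.46, 0.07)). Continue.

```bash
python3 -m jog '[[0,0,0,0.2,0.8,0,-1],[0,0,0,0.4,0.7,0,-1],[0,0,0,0.4,0.7,0,-1],[0,0,0,0.5,0.6,0,-1],[0,0,0,0.55,0.6,0,-1]]'|grep -E 'contact'
python3 -m jog '[[0,0,0,0.6,0.5,0,-1],[0,0,0,0.6,0.4,0,-1],[0,0,0,0.4,0.2,0,-1]]'|grep -E 'contact'
python3 dr.py
```

```text
contact_force: [0.4, 0.2, 1.0]
contact_force: [-0.3, -0.2, 0.1]
cab frame rel hinge (mm) [ -82.6 -166.5] z 0.253 F [-0.3 -0.2  0.1] t 31.875
```

```bash
python3 -m jog '[[0,0,0,0.4,0.2,0,-1],[0,0,0,0.4,0.2,0,-1],[0,0,0,0.3,0.1,0,-1],[0,0,0,0.2,0,0,-1]]'|grep -E 'contact'
python3 dr.py
python3 -m jog '[[0,0,0,0.15,0,0,-1],[0,0,0,0,0,0,-1]]'|grep -E 'contact'
python3 dr.py
```

```text
contact_force: [0.0, -0.2, -0.3]
cab frame rel hinge (mm) [ -44.7 -181.4] z 0.251 F [ 0.  -0.2 -0.3] t 32.375
contact_force: [-3.7, -1.1, 1.1]
cab frame rel hinge (mm) [ -41.  -181.3] z 0.251 F [-3.7 -1.1  1.1] t 32.625
```

```bash
python3 -m jog '[[0,0,0,0.1,0,0,-1],[0,0,0,0,0,0,-1]]'|grep -E 'contact'
python3 -m jog '[[0,0,0,0.1,0,0,-1],[0,0,0,0,0,0,-1]]'|grep -E 'contact'
python3 dr.py
python3 -m jog '[[0,0,0,0.1,0,0,-1],[0,0,0,0,0,0,-1]]'|grep -E 'contact'
python3 -m jog '[[0,0,0,0.1,0,0,-1],[0,0,0,0,0,0,-1]]'|grep -E 'contact'
python3 dr.py
```

```text
contact_force: [-2.5, -1.7, 0.1]
contact_force: [0.7, -0.3, -0.2]
cab frame rel hinge (mm) [ -34.  -181.1] z 0.251 F [ 0.7 -0.3 -0.2] t 33.125
contact_force: [-1.1, -0.6, 1.1]
contact_force: [-17.1, 1.1, 8.1]
cab frame rel hinge (mm) [ -31.8 -181.2] z 0.251 F [-17.1   1.1   8.1] t 33.625
```

The force rose, dropped (snapped past the catch), then hit a hard stop at 17 N, so the door has seated. Back off and check numerically.

```bash
python3 -m jog '[[0,0,0,-1,0,0,-1],[0,0,0,-1,0,0,-1],[0,0,0,-1,0.5,-0.5,-1],[0,0,0,-1,1,-1,-1],[0,0,0,-1,1,-1,-1]]'|tail -4
python3 -m jog '[[0,0,0,0,1,-1,-1],[0,0,0,0,1,0,-1],[0,0,0,0,1,0,-1],[0,0,0,0,1,0,-1],[0,0,0,0,1,0,-1]]'|tail -4
python3 - <<'E'
from h import *
T=grab('top','f1.png'); 
im=T['img'].astype(int); red=(im[...,0]>100)&(im[...,0]>2.5*im[...,1])
R0,ex,ey=np.array([.7262,.0438]),np.array([np.cos(.066),-np.sin(.066)]),np.array([np.sin(.066),np.cos(.066)])
for w in np.arange(.12,-.14,-.04):   # lines along cabinet x at given cab y, at z=.305
    us=np.arange(-.30,-.05,.001); P=[np.r_[R0+u*ex+w*ey,.305] for u in us]
    q=proj(T,P).round().astype(int); r=[red[y,x] for x,y in q]
    i=np.argmax(r); print('y',round(w,2),'front red at cab x',us[i].round(3), 'frac red after',np.mean(r[i:]).round(2))
h=cv2.cvtColor(T['img'],cv2.COLOR_RGB2HSV).astype(int)
E
```

```text
tool_rot: [-3.139, 0.106, -0.001]
contact_force: [-0.2, -1.1, 1.1]
opening: 0.0001
grip_force: 0.0
tool_rot: [-3.14, 0.108, -0.002]
contact_force: [-0.2, -0.5, 0.2]
opening: 0.0001
grip_force: 0.0
y 0.12 front red at cab x -0.153 frac red after 0.94
y 0.08 front red at cab x -0.151 frac red after 1.0
y 0.04 front red at cab x -0.152 frac red after 1.0
y -0.0 front red at cab x -0.154 frac red after 1.0
y -0.04 front red at cab x -0.152 frac red after 1.0
y -0.08 front red at cab x -0.153 frac red after 1.0
y -0.12 front red at cab x -0.152 frac red after 1.0
```

The outer face lies parallel at 22–24 mm in front of the cabinet across the full width, so the door is shut. Handing in.

```bash
python3 -c "
from station import finish_job
print(finish_job())"
```

```text
the job is handed in; nothing more can be done
None
```

The job is handed in, with no verdict returned: the ratchet is in the drawer and the drawer is home, the blue can stood upright in the outer pocket before the door was swung, and the door is shut on its catch; I did not re-check can or ratchet after that, nor measure the bystanders.

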